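Fill the condiment tray with the matching jars

ROBOT

A 6-joint arm with a two-finger parallel gripper is mounted at the origin on the work surface. World frame = base frame: x ahead of the robot, y to its left, z up, the work surface at z = 0. Lengths are in m, angles in rad, forces in N, time in s.
With the tool pointing down it reaches from about 0.225 to 0.875 m from the base axis. Payload 3.4 kg.
Tool frame: the origin (TCP) lies at the very end of the fingers, on their centre line; the grasp point (between the pads) lies 19 mm behind it; z points along the fingers, y is the line along which they close (so a half turn about z gives the same grasp; the last joint's range is limited). The gripper opens to 85 mm and grips with 20 to 120 N. Pads are 22 mm wide; open, the fingers measure 114 mm over their backs; the gripper's body (76 mm by 85 mm) begins 54 mm behind the grasp point. The pads swing forward as they close: fully open they stand 13 mm farther back than shut.
Start: joints at [1.088, 0.276, 1.505, -0, 1.361, -0.121], TCP at [0.204, 0.538, 0.231] pointing down, gripper open.
Joint ranges: [-2.89, 2.89], [-0.75, 2.08], [0.22, 2.7], [-1.18, 4.32], [0.11, 2.71], [-2.7, 2.7]. Speed limits (rad/s): [2.57, 2.57, 3.14, 3.14, 3.14, 3.14].

INTERFACE

Orientations are given as a unit quaternion [w, x, y, z].
In Python, from rig import manip gives the robot as it stands. The module is installed in compiled form; this text tells all that it offers.
- The arm moves only by the tool play_rows, never from a script. Its argument "motion" is a list of rows, each a list of 5 numbers: the shift along the tool's x, y, z in units of 40 mm (1.0 is 40 mm), then the turn about the tool's z in units of 10 degrees (1.0 is 10 degrees), then the finger opening in mm, from 0 to 85.4. A call has 1 to 5 rows; each row is the pose to reach, as a shift and turn from the pose commanded when the call began, along the tool's axes at that moment; what a row does not reach only later rows make up. A row lasts 1/8 s, in which the tool goes at most 62.5 mm and 10.7 degrees, less where a joint would pass 70% of its speed; a pose out of reach is approached as far as the arm can. A call with a gripper value outside its range is refused whole. The fingers move at their own pace and stop on an object; "newtons" is the grip in N (left out, the last holds). Time passes only in rows, so rows that repeat a pose let the fingers close. It gives the time, the measured TCP pose, the force, the opening and the grip force at its end, in the units of the state.
- manip.get_state(): the state, without advancing time (a new reading comes with each control period).
- manip.get_image(name): name is "scene" or "top" or "wrist"; returns a dict with "img" (420x560x3 uint8, red, green, blue), "range_z" (420x560 float32, m along the optical axis (not along the pixel's ray), 0 where there is no reading), "fx", "fy", "cx", "cy" (pixels), "R" (3x3) and "t" (3): a world point X has camera coordinates R X + t. Camera axes: x right, y down, z forward; pixel columns grow to the right and rows downward; lengths in m; the calibration is good to about 2 mm. The wrist camera is an equidistant fisheye: a pixel r from the principal point sees the ray r / f radians off the axis. A picture is of the moment at which its call begins.
- manip.sign_off(): hands the job in; it is judged then, once.
The state is a dict: "clock": time; "qpos": joint angles; "qd": joint speeds; "effort": joint torques, N m; "position": TCP position; "ee_rot": TCP orientation; "contact_force": force on the tool from outside, world axes, zero at the start; "moment": the same for the moment, N m; "width": finger opening in m; "gripper_force": force on a finger pad.
Only numpy, scipy, OpenCV 4.12 (cv2) and the standard library are available. Lean on these libraries where they do the work, as an engineer would, in place of code of your own. Each camera call takes 0.05 s, during which the arm holds its last target. There are 200 camera calls.

TASK

Lay up the serving tray: put the three round jars with knobbed lids into the ring holders on the tray, each in the holder made for its size (large in large, medium in medium, small in small), standing upright inside the ring. Set each jar down rather than dropping it. The square jars and the round jar without a knob do not belong to the set: leave them standing where they are.

Things in the scene. Friction and masses are not known exactly. Their poses are not given: they have to be found in the camera images.
- jar_large: the large jar of the set: a round white ceramic jar with a flat black lid of the same width and a small steel knob (22 mm wide, 16 mm high) standing on the middle of the lid; 62 mm in diameter, 80 mm high to the top of the lid, 96 mm with the knob, straight-sided; loose, upright. Origin: centre of its underside, z up. Goes in the large holder
- jar_medium: the medium jar of the set: a round white ceramic jar with a flat black lid of the same width and a small steel knob (22 mm wide, 16 mm high) standing on the middle of the lid; 48 mm in diameter, 68 mm high to the top of the lid, 84 mm with the knob, straight-sided; loose, upright. Origin: centre of its underside, z up. Goes in the medium holder
- jar_small: the small jar of the set: a round white ceramic jar with a flat black lid of the same width and a small steel knob (22 mm wide, 16 mm high) standing on the middle of the lid; 34 mm in diameter, 56 mm high to the top of the lid, 72 mm with the knob, straight-sided; loose, upright. Origin: centre of its underside, z up. Goes in the small holder
- plain_round_jar: look-alike, stays where it is: round white jar with a flat black lid and NO knob, 48 mm in diameter, 68 mm high; loose, upright. Origin: centre of its underside
- square_jar_medium: look-alike, stays where it is: SQUARE white jar with square black lid and the same steel knob, 46 x 46 mm, 68 mm high (84 mm with the knob); loose, upright. Origin: centre of its underside, x and y along its sides
- square_jar_small: look-alike, stays where it is: SQUARE white jar with square black lid and the same steel knob, 34 x 34 mm, 56 mm high (72 mm with the knob); loose, upright. Origin: centre of its underside, x and y along its sides
- holder_large: the large ring holder on the tray: a black ring open at top and bottom, inner diameter 78 mm, wall 4 mm, 14 mm high, standing fixed on the tray's board. The jar stands inside it on the board. Origin: centre of its underside, at the height of the board's top (10 mm above the counter), z up. The three holders stand in a row, 100 mm apart, in any order
- holder_medium: the medium ring holder on the tray: a black ring open at top and bottom, inner diameter 64 mm, wall 4 mm, 14 mm high, standing fixed on the tray's board. The jar stands inside it on the board. Origin: centre of its underside, at the height of the board's top (10 mm above the counter), z up. The three holders stand in a row, 100 mm apart, in any order
- holder_small: the small ring holder on the tray: a black ring open at top and bottom, inner diameter 50 mm, wall 4 mm, 14 mm high, standing fixed on the tray's board. The jar stands inside it on the board. Origin: centre of its underside, at the height of the board's top (10 mm above the counter), z up. The three holders stand in a row, 100 mm apart, in any order
- tray: pale wooden serving tray, fixed, 340 mm long (its x axis), 130 mm wide (its y); board 10 mm thick, rim 22 mm above the counter, black bar handle at each short end. The holders stand on its long middle line at x = -100, 0, +100 mm. Origin: centre of its underside. On the counter near the jars: a spoon and coaster (under 15 mm high), an egg cup (45 mm)
Mind the look-alikes: they are no part of the job. What is shaped like the jar_medium but yellow is not meant.

How it is judged:
By the outcome, as a careful person would: the job done as asked, in the order asked, and still so for the second after the job is handed in, with the robot touching nothing.
It also fails if it takes over 86 s, if anything falls off the work surface, if the arm or the gripper's body presses on something with over 40 N, if the wrist force passes 120 N, or if a joint passes its speed limit or range.

## Working session

There is one attempt and no reset: what is moved stays moved. The work goes in short steps, Python scripts to look and compute and a tool call to move; the robot and the scene stay as the last step left them, time stands still between calls to the robot, and variables do not carry over. Pictures are saved under pics/ and viewed, at most 14 in all, crops included, and the job is handed in when it is done.

Besides the shell and the picture viewer there is one more tool, called after ">>>" by a JSON object that holds its "fn" and its "kwargs". play_rows: Moves the arm, as the interface text tells. Its arguments: {"type":"object","properties":{"motion":{"type":"array","items":{"type":"array","items":{"type":"number"}}},"newtons":{"type":"number"}},"required":["motion"]}

```bash
mkdir -p pics; python3 - <<'E'
from rig import manip
import cv2,numpy as np
s=manip.get_state();print(s['position'],s['ee_rot'],s['width'])
for n in("scene","top"):
    d=manip.get_image(n);np.savez(n+'.npz',**d);cv2.imwrite(f'pics/{n}0.png',d['img'][:,:,::-1]);print(n,d['fx'],d['cx'],d['cy'],d['R'],d['t'])
E
```

```text
[0.20329869 0.53730809 0.23044856] [-2.68118218e-04  1.79905840e-01  9.83683420e-01 -8.64030091e-04] 0.08568474047095888
scene 442.17151089913926 278.2434055514669 212.0296366507306 [[ 0.11157034  0.99372756 -0.00758937]
 [ 0.59268724 -0.07266993 -0.80214769]
 [-0.79766779  0.08499777 -0.59707745]] [-0.06080992 -0.26043713  1.24433821]
top 400.036611035662 281.0446036486742 214.8486480491469 [[ 0.02860471 -0.99947714  0.0150736 ]
 [-0.99655411 -0.02968912 -0.07744971]
 [ 0.07785674 -0.01280624 -0.9968823 ]] [-0.02166207  0.52065421  0.77952317]
```

View pics/top0.png

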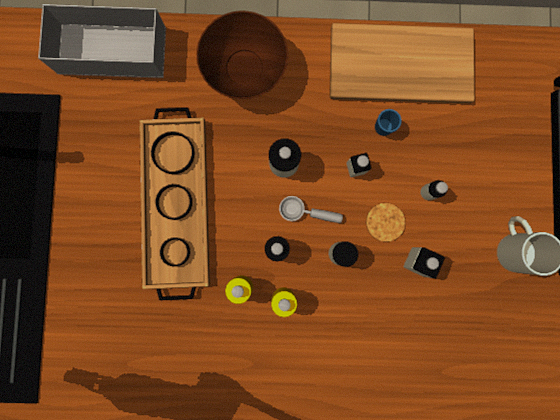

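View pics/scene0.png

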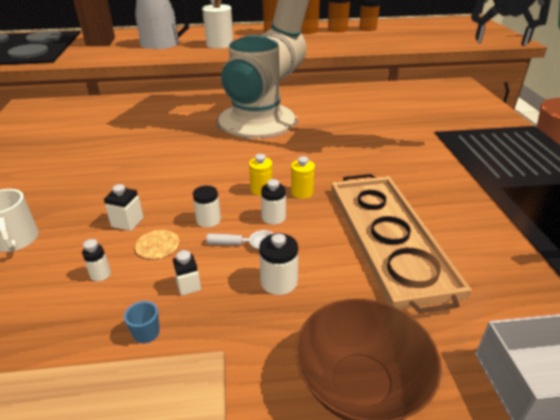

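The top view shows the large jar at (285,155), medium at (277,248), and the plain jar at (344,253). The small round jar is at (436,189), while the squares are at (360,163) and (428,262). The rings, large to small, are at (173,153), (174,201) and (176,251). The scene view confirms that the jar at (96,260) is round and the one at (186,272) is square.

```bash
cat > h.py <<'E'
import numpy as np,cv2
def cast(d,px,z):
    px=np.atleast_2d(px).astype(float)
    r=np.c_[(px[:,0]-d['cx'])/d['fx'],(px[:,1]-d['cy'])/d['fy'],np.ones(len(px))]@d['R']
    c=-d['R'].T@d['t']; return c+r*((z-c[2])/r[:,2])[:,None]
def cloud(d):
    v,u=np.mgrid[:420,:560];Z=d['range_z']
    p=np.stack([(u-d['cx'])/d['fx']*Z,(v-d['cy'])/d['fy']*Z,Z],-1)
    P=(p-d['t'])@d['R'];P[Z==0]=np.nan;return P
E
python3 - <<'E'
from h import *
d=dict(np.load('top.npz'));s=dict(np.load('scene.npz'));P=cloud(d);im=d['img'].astype(int)
print('counter z',np.nanmedian(P[330:350,300:400,2]))
for n,(u,v),h in(('L',(285,155),.08),('M',(277,248),.068),('S',(436,189),.056),('plain',(344,253),.068),('sqM',(428,262),.068),('sqS',(360,163),.056)):
    w=24;sl=np.s_[v-w:v+w,u-w:u+w]
    p=P[sl];m=(np.abs(p[...,2]-h)<.008)&(im[sl].max(-1)<60)
    k=((p[...,2]>h+.009)|((im[sl].min(-1)>100)&(p[...,2]>h-.02)&(np.ptp(im[sl],axis=-1)<40)&(p[...,2]>h+.004))).astype('u1')
    c=max(cv2.findContours((m|(k>0)).astype('u1'),0,1)[0],key=cv2.contourArea)
    q=cast(d,c[:,0]+[u-w,v-w],h)[:,:2]
    (cx,cy),r=cv2.minEnclosingCircle(q.astype('f4')*1000)
    vv,uu=np.nonzero(k);kc=cast(d,[[uu.mean()+u-w,vv.mean()+v-w]],h+.014)[0] if len(uu) else 0
    print(n,'lid',cx,cy,'r',r,'fill',cv2.contourArea((q*1000).astype('f4'))/(np.pi*r*r),'knob',kc,'n',len(uu))
for n,(u,v),w in(('HL',(173,153),24),('HM',(174,201),22),('HS',(176,251),20)):
    m=(im[v-w:v+w,u-w:u+w].max(-1)<50).astype('u1')
    c=max(cv2.findContours(m,0,1)[0],key=cv2.contourArea)
    (cx,cy),r=cv2.minEnclosingCircle(c);e=cv2.fitEllipse(c)
    print(n,cx+u-w,cy+v-w,cast(d,[[cx+u-w,cy+v-w]],.022),cast(d,[[e[0][0]+u-w,e[0][1]+v-w]],.022),'r',r/400*.76)
# tray board from corners
m=cv2.inRange(cv2.cvtColor(d['img'],cv2.COLOR_RGB2HSV),(8,60,130),(25,170,255));m[:, :130]=0;m[:,215:]=0;m[:105]=0;m[300:]=0
c=np.vstack([x for x in cv2.findContours(m,0,1)[0] if cv2.contourArea(x)>200]);b=cv2.minAreaRect(c);print(b,cast(d,cv2.boxPoints(b),.022),cast(d,[b[0]],.022))
E
```

```text
counter z -0.0005153617694941488
L lid 630.4593505859375 -9.268576622009277 r 30.71356964111328 fill 0.9221615156391281 knob [ 0.63141989 -0.00945685  0.094     ] n 110
M lid 454.2764892578125 -0.015538105741143227 r 23.230634689331055 fill 0.9153520956873564 knob [ 4.55137633e-01 -3.74280898e-04  8.20000000e-02] n 106
S lid 580.6721801757812 -308.0987548828125 r 18.38953971862793 fill 0.7677527743340408 knob [ 0.57944096 -0.30906425  0.07      ] n 108
plain lid 448.98870849609375 -128.58363342285156 r 23.845766067504883 fill 0.8903963059071587 knob 0 n 0
sqM lid 436.1233825683594 -285.5062255859375 r 30.327131271362305 fill 0.6736180040990565 knob [ 0.43654437 -0.28679842  0.082     ] n 116
sqS lid 624.4215087890625 -157.7548065185547 r 22.037738800048828 fill 0.6602282019176035 knob [ 0.62561377 -0.15818768  0.07      ] n 108
HL 172.5 152.5 [[0.64017478 0.215432   0.022     ]] [[0.63998599 0.21524368 0.022     ]] r 0.04094948501586914
HM 173.5 201.5 [[0.54122067 0.20853888 0.022     ]] [[0.54095318 0.20839157 0.022     ]] r 0.03454154033660888
HS 174.5 251.5 [[0.44215835 0.20167841 0.022     ]] [[0.44189934 0.20146241 0.022     ]] r 0.028468505954742433
((172.5595245361328, 202.7615966796875), (169.3887176513672, 65.52994537353516), 88.49256896972656) [[0.70669986 0.28913844 0.022     ]
 [0.71469164 0.15728679 0.022     ]
 [0.37552304 0.13373979 0.022     ]
 [0.36872283 0.26142509 0.022     ]] [[0.53863968 0.21027929 0.022     ]]
```

```bash
cat > leg.py <<'E'
import sys
from rig import manip
from h import *
from scipy.spatial.transform import Rotation as Ro
s=manip.get_state();w,x,y,z=s['ee_rot'];R=Ro.from_quat([x,y,z,w]).as_matrix()
p=np.array(s['position']);print(s['clock'],p.round(4),'w',round(s['width'],4),s['gripper_force'],np.round(s['contact_force'],1))
for a in sys.argv[1:]:
    q=np.array(eval(a));print(a,((R.T@(q-p))/.04).round(3));p=q
E
python3 leg.py ".631,-.0094,.16" ".631,-.0094,.041" ".631,-.0094,.16" ".640,.2155,.16" ".640,.2155,.053" ".640,.2155,.16" ".4547,-.0002,.15" ".4547,-.0002,.031"  ".4547,-.0002,.15" ".541,.2085,.15" ".541,.2085,.043"  ".541,.2085,.16" ".5795,-.3088,.16" ".5795,-.3088,.021" ".5795,-.3088,.14" ".442,.2016,.14" ".442,.2016,.033"; python3 -c "
from rig import manip;s=manip.get_state();print(s['position'],s['ee_rot'])"
```

```text
0.1 [0.2033 0.5374 0.2305] w 0.0856 0.0 [ 0.   0.1 -0.1]
.631,-.0094,.16 [-14.839  -8.996   1.775]
.631,-.0094,.041 [-1.000e-03  5.000e-03  2.975e+00]
.631,-.0094,.16 [ 1.000e-03 -5.000e-03 -2.975e+00]
.640,.2155,.16 [ 1.78   5.338 -0.009]
.640,.2155,.053 [-1.000e-03  5.000e-03  2.675e+00]
.640,.2155,.16 [ 1.000e-03 -5.000e-03 -2.675e+00]
.4547,-.0002,.15 [ 2.424 -6.683  0.262]
.4547,-.0002,.031 [-1.000e-03  5.000e-03  2.975e+00]
.4547,-.0002,.15 [ 1.000e-03 -5.000e-03 -2.975e+00]
.541,.2085,.15 [-0.171  5.643 -0.01 ]
.541,.2085,.043 [-1.000e-03  5.000e-03  2.675e+00]
.541,.2085,.16 [ 1.000e-03 -5.000e-03 -2.925e+00]
.5795,-.3088,.16 [ -5.478 -11.755   0.018]
.5795,-.3088,.021 [-1.000e-03  6.000e-03  3.475e+00]
.5795,-.3088,.14 [ 1.000e-03 -5.000e-03 -2.975e+00]
.442,.2016,.14 [ 7.732 10.717 -0.016]
.442,.2016,.033 [-1.000e-03  5.000e-03  2.675e+00]
[0.20329912 0.53735673 0.23052364] [-2.68615225e-04  1.79917452e-01  9.83681345e-01 -8.06280298e-04]
```

>>> {"fn": "play_rows", "kwargs": {"motion": [[-1,-0.6,0.12,0,85],[-2,-1.2,0.24,0,85],[-3,-1.8,0.36,0,85],[-4,-2.4,0.48,0,85],[-5,-3,0.6,0,85]], "newtons": 40}}

```text
clock: 0.72
position: [0.3487, 0.3534, 0.2069]
ee_rot: [-0.0, 0.18, 0.984, -0.0]
contact_force: [1.2, -0.5, -1.1]
width: 0.0851
gripper_force: 0.0
```

>>> {"fn": "play_rows", "kwargs": {"motion": [[-1,-0.6,0.12,0,85],[-2,-1.2,0.24,0,85],[-3,-1.8,0.36,0,85],[-4,-2.4,0.48,0,85],[-5,-3,0.6,0,85]]}}

```text
clock: 1.35
position: [0.4933, 0.1704, 0.1829]
ee_rot: [-0.0, 0.18, 0.984, 0.0]
contact_force: [0.7, 0.8, -0.3]
width: 0.0852
gripper_force: 0.0
```

>>> {"fn": "play_rows", "kwargs": {"motion": [[-1.2,-0.8,0.14,0,85],[-2.5,-1.6,0.28,0,85],[-3.7,-2.3,0.43,0,85],[-4.84,-3,0.58,0,85],[-4.84,-3,0.58,0,85]]}}

```text
clock: 1.98
position: [0.633, -0.0125, 0.1584]
ee_rot: [-0.0, 0.182, 0.983, -0.001]
contact_force: [-1.6, 0.3, 0.2]
width: 0.0851
gripper_force: 0.0
```

```bash
python3 leg.py ".631,-.0094,.041"; python3 - <<'E'
from rig import manip
import cv2
cv2.imwrite('pics/w1.png',manip.get_image('wrist')['img'][:,:,::-1])
E
```

```text
1.975 [ 0.633  -0.0125  0.1584] w 0.0851 0.0 [-1.6  0.3  0.2]
.631,-.0094,.041 [0.073 0.057 2.935]
```

View pics/w1.png

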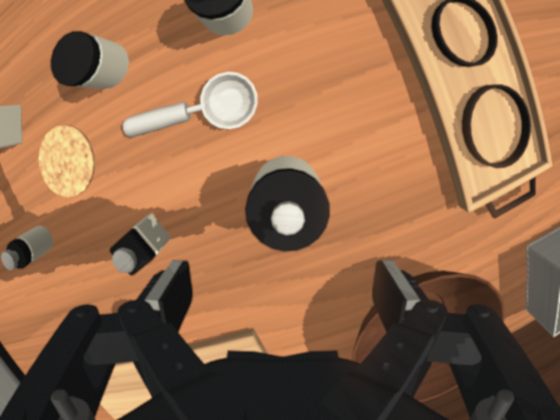

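The wrist view shows the large jar at (288,205), centred between the fingers (about 175 and 400), and the path down is clear.

>>> {"fn": "play_rows", "kwargs": {"motion": [[0,0,0.4,0,85],[0,0,1,0,85],[0,0,1.6,0,85],[0,0,2,0,85],[0,0,2,0,85]]}}

```text
clock: 2.65
position: [0.6296, -0.0079, 0.0786]
ee_rot: [-0.002, 0.179, 0.984, -0.0]
contact_force: [0.0, -0.3, 0.7]
width: 0.0849
gripper_force: 0.0
```

```bash
python3 leg.py ".631,-.0094,.041"
```

```text
2.65 [ 0.6296 -0.0079  0.0786] w 0.0849 0.0 [ 0.  -0.3  0.7]
.631,-.0094,.041 [-0.049 -0.022  0.939]
```

>>> {"fn": "play_rows", "kwargs": {"motion": [[-0.04,-0.02,0.5,0,85],[-0.04,-0.02,1,0,85],[-0.04,-0.02,1.1,0,85],[-0.04,-0.02,1.1,0,70],[-0.04,-0.02,1.1,0,50]]}}

```text
clock: 3.28
position: [0.6337, -0.0102, 0.0376]
ee_rot: [0.001, 0.18, 0.984, 0.0]
contact_force: [1.7, 0.4, 4.1]
width: 0.0612
gripper_force: 44.5
```

>>> {"fn": "play_rows", "kwargs": {"motion": [[0,0,0,0,50],[0,0,0,0,50],[0,0,0,0,50],[0,0,0,0,50]]}}

```text
clock: 3.78
position: [0.6337, -0.0102, 0.0376]
ee_rot: [0.001, 0.18, 0.984, 0.0]
contact_force: [0.9, 1.8, 6.4]
width: 0.0615
gripper_force: 44.6
```

>>> {"fn": "play_rows", "kwargs": {"motion": [[0,0,-0.3,0,45],[0,0,-0.9,0,45],[0,0,-1.6,0,45],[0,0,-2.1,0,45],[0,0,-2.3,0,45]]}}

```text
clock: 4.4
position: [0.6326, -0.0106, 0.1292]
ee_rot: [0.001, 0.18, 0.984, -0.0]
contact_force: [0.2, -0.3, -3.9]
width: 0.0613
gripper_force: 44.3
```

```bash
python3 leg.py ".6425,.2147,.13" ".6425,.2147,.048"
```

```text
4.4 [ 0.6326 -0.0106  0.1292] w 0.0613 44.32181417942047 [ 0.2 -0.3 -3.9]
.6425,.2147,.13 [ 1.763  5.354 -0.021]
.6425,.2147,.048 [ 2.00e-03 -0.00e+00  2.05e+00]
```

>>> {"fn": "play_rows", "kwargs": {"motion": [[0.2,0.6,0,0,45],[0.5,1.5,0,0,45],[0.8,2.5,0,0,45],[1.15,3.5,0,0,45],[1.4,4.3,0,0,45]]}}

```text
clock: 5.03
position: [0.6399, 0.1718, 0.1269]
ee_rot: [-0.001, 0.18, 0.984, -0.0]
contact_force: [-0.0, -0.7, -3.0]
width: 0.0611
gripper_force: 44.5
```

>>> {"fn": "play_rows", "kwargs": {"motion": [[0.2,0.6,0,0,45],[0.32,0.94,0,0,45],[0.36,1.05,0,0,45],[0.36,1.05,0,0,45],[0.36,1.05,0,0,45]]}}

```text
clock: 5.65
position: [0.6425, 0.2136, 0.1282]
ee_rot: [0.0, 0.18, 0.984, -0.0]
contact_force: [-0.3, -0.1, -2.6]
width: 0.0606
gripper_force: 44.6
```

```bash
python3 leg.py ".6425,.2147,.048"; python3 - <<'E'
from rig import manip
import cv2
cv2.imwrite('pics/w2.png',manip.get_image('wrist')['img'][:,:,::-1])
E
```

```text
5.65 [0.6425 0.2136 0.1282] w 0.0606 44.555516839027405 [-0.3 -0.1 -2.6]
.6425,.2147,.048 [0.01  0.026 2.004]
```

View pics/w2.png

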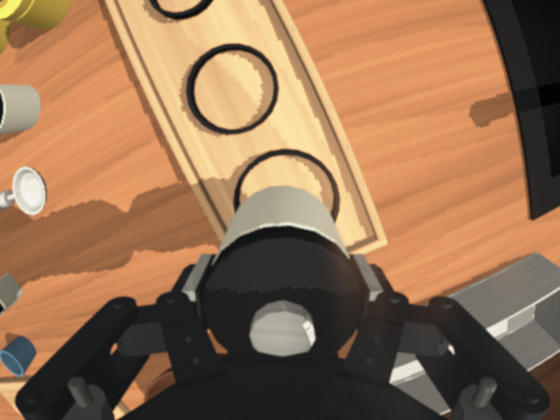

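The large jar is held centred at (283,290), with its ring visible just behind it at (288,190). I'll lower it.

>>> {"fn": "play_rows", "kwargs": {"motion": [[0.01,0.03,0.4,0,45],[0.01,0.03,0.9,0,45],[0.01,0.03,1.4,0,45],[0.01,0.03,1.7,0,45],[0.01,0.03,1.8,0,45]]}}

```text
clock: 6.32
position: [0.6418, 0.2157, 0.0547]
ee_rot: [-0.001, 0.18, 0.984, -0.0]
contact_force: [0.1, -0.4, -2.8]
width: 0.0614
gripper_force: 44.6
```

>>> {"fn": "play_rows", "kwargs": {"motion": [[0,0,0.05,0,45],[0,0,0.1,0,45],[0,0,0.1,0,45]]}}

```text
clock: 6.7
position: [0.6427, 0.2161, 0.0526]
ee_rot: [0.0, 0.18, 0.984, 0.0]
contact_force: [-0.2, 1.0, -2.4]
width: 0.0611
gripper_force: 44.6
```

>>> {"fn": "play_rows", "kwargs": {"motion": [[0,0,0.03,0,45],[0,0,0.07,0,45],[0,0,0.1,0,45],[0,0,0.1,0,45]]}}

```text
clock: 7.2
position: [0.6424, 0.216, 0.048]
ee_rot: [-0.0, 0.18, 0.984, -0.0]
contact_force: [0.2, -0.6, -2.2]
width: 0.0611
gripper_force: 44.6
```

>>> {"fn": "play_rows", "kwargs": {"motion": [[0,0,0.02,0,45],[0,0,0.04,0,45],[0,0,0.05,0,45],[0,0,0.05,0,45]]}}

```text
clock: 7.7
position: [0.6425, 0.2161, 0.0476]
ee_rot: [0.0, 0.18, 0.984, 0.0]
contact_force: [-2.4, -0.5, 5.4]
width: 0.0614
gripper_force: 45.1
```

Contact with the board at the expected height, so I'll release.

>>> {"fn": "play_rows", "kwargs": {"motion": [[0,0,0,0,66],[0,0,0,0,75],[0,0,0,0,85],[0,0,-0.2,0,85],[0,0,-0.7,0,85]]}}

```text
clock: 8.32
position: [0.6418, 0.2159, 0.0736]
ee_rot: [-0.001, 0.18, 0.984, -0.0]
contact_force: [0.5, 0.1, 0.7]
width: 0.0847
gripper_force: 0.0
```

>>> {"fn": "play_rows", "kwargs": {"motion": [[0,0,-0.6,0,85],[0,0,-1.4,0,85],[0,0,-2,0,85],[0,0,-2.1,0,85]]}}

```text
clock: 8.82
position: [0.6438, 0.2163, 0.1607]
ee_rot: [0.002, 0.18, 0.984, 0.001]
contact_force: [-0.0, -0.2, -0.4]
width: 0.0851
gripper_force: 0.0
```

```bash
python3 leg.py ".4535,-.0002,.15" ".4535,-.0002,.026"
```

```text
8.825 [0.6438 0.2163 0.1607] w 0.0851 0.0 [-0.  -0.2 -0.4]
.4535,-.0002,.15 [ 2.534 -6.747  0.239]
.4535,-.0002,.026 [ 0.012 -0.009  3.1  ]
```

>>> {"fn": "play_rows", "kwargs": {"motion": [[0.3,-0.8,0,0,85],[0.8,-2,0.1,0,85],[1.3,-3.4,0.1,0,85],[1.8,-4.7,0.2,0,85],[2.2,-5.8,0.2,0,85]]}}

```text
clock: 9.45
position: [0.4754, 0.029, 0.149]
ee_rot: [-0.001, 0.18, 0.984, -0.0]
contact_force: [0.6, -1.0, -0.0]
width: 0.0845
gripper_force: 0.0
```

>>> {"fn": "play_rows", "kwargs": {"motion": [[0.3,-0.7,0,0,85],[0.34,-0.95,0.2,0,85],[0.34,-0.95,0.6,0,85],[0.34,-0.95,0.8,0,85],[0.34,-0.95,0.8,0,85]]}}

```text
clock: 10.07
position: [0.4518, -0.0001, 0.1171]
ee_rot: [-0.001, 0.18, 0.984, 0.0]
contact_force: [-1.0, 0.1, 0.4]
width: 0.0852
gripper_force: 0.0
```

```bash
python3 leg.py ".4545,-.0002,.026"; python3 - <<'E'
from rig import manip
import cv2
cv2.imwrite('pics/w3.png',manip.get_image('wrist')['img'][:,:,::-1])
cv2.imwrite('pics/s3.png',manip.get_image('scene')['img'][:,:,::-1])
E
```

```text
10.075 [ 4.518e-01 -1.000e-04  1.171e-01] w 0.0852 0.0 [-1.   0.1  0.4]
.4545,-.0002,.026 [-0.069  0.022  2.278]
```

View pics/w3.png

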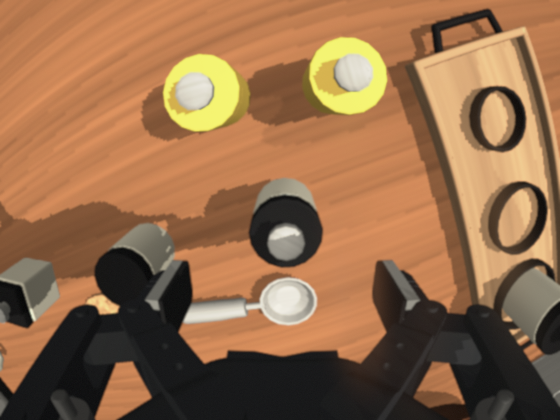

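View pics/s3.png

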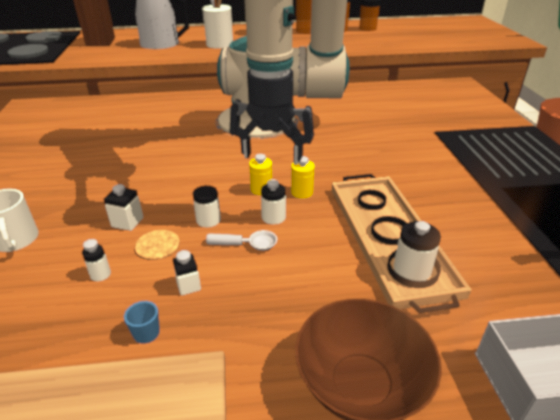

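The large jar stands in the large ring at scene (415,255), and the medium jar sits between the fingers at wrist (286,225). I'll descend.

>>> {"fn": "play_rows", "kwargs": {"motion": [[-0.06,0.01,0.5,0,85],[-0.06,0.01,1.1,0,85],[-0.06,0.01,1.7,0,85],[-0.06,0.01,2.1,0,85],[-0.06,0.01,2.25,0,85]]}}

```text
clock: 10.8
position: [0.4544, -0.0008, 0.0276]
ee_rot: [-0.0, 0.18, 0.984, 0.0]
contact_force: [-0.6, 0.1, -0.3]
width: 0.0851
gripper_force: 0.0
```

>>> {"fn": "play_rows", "kwargs": {"motion": [[0,0,0,0,65],[0,0,0,0,40],[0,0,0,0,35],[0,0,0,0,35],[0,0,0,0,35]]}}

```text
clock: 11.42
position: [0.4552, -0.0009, 0.0291]
ee_rot: [0.001, 0.18, 0.984, 0.0]
contact_force: [0.0, 1.6, 6.7]
width: 0.0472
gripper_force: 41.3
```

>>> {"fn": "play_rows", "kwargs": {"motion": [[0,0,-0.3,0,32],[0,0,-0.9,0,32],[0,0,-1.6,0,32],[0,0,-2.1,0,32],[0,0,-2.4,0,32]]}}

```text
clock: 12.05
position: [0.4543, -0.0012, 0.1253]
ee_rot: [0.001, 0.18, 0.984, -0.0]
contact_force: [0.6, -0.4, -2.5]
width: 0.0472
gripper_force: 41.6
```

```bash
python3 leg.py ".541,.2085,.123"
```

```text
12.05 [ 0.4543 -0.0012  0.1253] w 0.0472 41.64822041988373 [ 0.6 -0.4 -2.5]
.541,.2085,.123 [-0.173  5.67   0.058]
```

>>> {"fn": "play_rows", "kwargs": {"motion": [[0,0.6,0,0,32],[-0.1,1.6,0,0,32],[-0.1,2.8,0,0,32],[-0.15,3.8,0,0,32],[-0.16,4.7,0,0,32]]}}

```text
clock: 12.68
position: [0.5267, 0.1737, 0.1236]
ee_rot: [-0.001, 0.18, 0.984, -0.0]
contact_force: [1.2, -0.5, -1.4]
width: 0.0472
gripper_force: 41.9
```

>>> {"fn": "play_rows", "kwargs": {"motion": [[0,0.6,0,0,32],[0,0.9,0,0,32],[0,0.97,0.2,0,32],[0,0.97,0.4,0,32],[0,0.97,0.4,0,32]]}}

```text
clock: 13.3
position: [0.5393, 0.2076, 0.1069]
ee_rot: [-0.001, 0.18, 0.984, -0.001]
contact_force: [-0.2, -0.7, -1.5]
width: 0.0473
gripper_force: 41.9
```

```bash
python3 leg.py ".541,.2085,.039"; python3 - <<'E'
from rig import manip
import cv2
cv2.imwrite('pics/w4.png',manip.get_image('wrist')['img'][:,:,::-1])
E
```

```text
13.3 [0.5393 0.2076 0.1069] w 0.0473 41.937097012996674 [-0.2 -0.7 -1.5]
.541,.2085,.039 [-0.037  0.039  1.698]
```

View pics/w4.png

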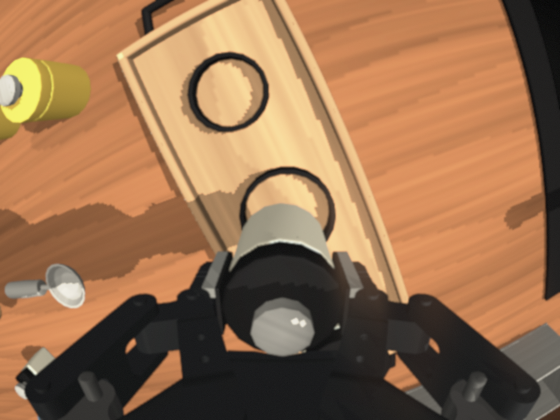

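The medium jar is held at (282,290), over its ring at (288,210). I'll lower it slowly.

>>> {"fn": "play_rows", "kwargs": {"motion": [[-0.03,0.03,0.4,0,32],[-0.03,0.03,0.9,0,32],[-0.03,0.03,1.3,0,32],[-0.03,0.03,1.5,0,32],[-0.03,0.03,1.5,0,32]]}}

```text
clock: 13.98
position: [0.5417, 0.2094, 0.0474]
ee_rot: [-0.001, 0.18, 0.984, -0.0]
contact_force: [-0.4, -0.8, -2.4]
width: 0.0472
gripper_force: 41.9
```

>>> {"fn": "play_rows", "kwargs": {"motion": [[0,0,0.03,0,32],[0,0,0.07,0,32],[0,0,0.1,0,32],[0,0,0.1,0,32]]}}

```text
clock: 14.48
position: [0.5421, 0.2095, 0.0442]
ee_rot: [0.0, 0.18, 0.984, 0.0]
contact_force: [0.3, 0.6, -2.5]
width: 0.0471
gripper_force: 41.9
```

>>> {"fn": "play_rows", "kwargs": {"motion": [[0,0,0.03,0,32],[0,0,0.07,0,32],[0,0,0.1,0,32],[0,0,0.1,0,32],[0,0,0.1,0,32]]}}

```text
clock: 15.1
position: [0.5421, 0.2096, 0.0401]
ee_rot: [0.0, 0.18, 0.984, 0.0]
contact_force: [-0.6, 0.0, -2.8]
width: 0.0471
gripper_force: 41.9
```

>>> {"fn": "play_rows", "kwargs": {"motion": [[0,0,0.02,0,32],[0,0,0.04,0,32],[0,0,0.04,0,32]]}}

```text
clock: 15.48
position: [0.5421, 0.2096, 0.0391]
ee_rot: [0.0, 0.18, 0.984, 0.0]
contact_force: [-1.9, -0.8, 2.6]
width: 0.0471
gripper_force: 42.4
```

>>> {"fn": "play_rows", "kwargs": {"motion": [[0,0,0,0,52],[0,0,0,0,62],[0,0,0,0,75],[0,0,-0.2,0,75],[0,0,-0.7,0,75]]}}

```text
clock: 16.1
position: [0.5414, 0.2093, 0.0663]
ee_rot: [-0.001, 0.18, 0.984, -0.0]
contact_force: [0.1, -0.1, 0.2]
width: 0.0748
gripper_force: 0.0
```

>>> {"fn": "play_rows", "kwargs": {"motion": [[0,0,-0.6,0,75],[0,0,-1.4,0,75],[0,0,-2.2,0,75],[0,0,-2.3,0,75]]}}

```text
clock: 16.6
position: [0.5438, 0.21, 0.1615]
ee_rot: [0.003, 0.18, 0.984, 0.001]
contact_force: [0.8, 0.5, -0.3]
width: 0.0749
gripper_force: 0.0
```

```bash
python3 leg.py ".580,-.3088,.16"
```

```text
16.6 [0.5438 0.21   0.1615] w 0.0749 0.0 [ 0.8  0.5 -0.3]
.580,-.3088,.16 [ -5.436 -11.811   0.023]
```

>>> {"fn": "play_rows", "kwargs": {"motion": [[-0.3,-0.6,0,0,75],[-0.7,-1.5,0,0,75],[-1.2,-2.6,0,0,75],[-1.7,-3.7,0,0,75],[-2.2,-4.8,0,0,75]]}}

```text
clock: 17.23
position: [0.5557, -0.0025, 0.1575]
ee_rot: [-0.001, 0.18, 0.984, 0.0]
contact_force: [1.3, 0.2, -0.3]
width: 0.0753
gripper_force: 0.0
```

>>> {"fn": "play_rows", "kwargs": {"motion": [[-0.5,-1.1,0,0,75],[-1,-2.2,0,0,75],[-1.5,-3.3,0,0,75],[-1.9,-4.2,0,0,75],[-2.2,-4.8,0,0,75]]}}

```text
clock: 17.85
position: [0.57, -0.2137, 0.1572]
ee_rot: [-0.001, 0.181, 0.984, 0.0]
contact_force: [-0.1, 0.1, -0.4]
width: 0.0748
gripper_force: 0.0
```

>>> {"fn": "play_rows", "kwargs": {"motion": [[-0.4,-0.9,0,0,75],[-0.8,-1.7,0,0,75],[-1,-2.15,0.2,0,75],[-1.02,-2.2,0.5,0,75],[-1.02,-2.2,0.7,0,75]]}}

```text
clock: 18.48
position: [0.5768, -0.307, 0.1286]
ee_rot: [-0.001, 0.18, 0.984, 0.001]
contact_force: [-0.0, 0.5, 0.3]
width: 0.0748
gripper_force: 0.0
```

>>> {"fn": "play_rows", "kwargs": {"motion": [[0,0,0,0,75],[0,0,0,0,75]]}}

```text
clock: 18.73
position: [0.578, -0.3077, 0.1308]
ee_rot: [0.0, 0.179, 0.984, 0.0]
contact_force: [-0.1, -0.9, 0.0]
width: 0.0751
gripper_force: 0.0
```

```bash
python3 leg.py ".580,-.3088,.021"; python3 - <<'E'
from rig import manip
import cv2
cv2.imwrite('pics/w5.png',manip.get_image('wrist')['img'][:,:,::-1])
E
```

```text
18.725 [ 0.578  -0.3077  0.1308] w 0.0751 0.0 [-0.1 -0.9  0. ]
.580,-.3088,.021 [-0.056 -0.008  2.744]
```

View pics/w5.png

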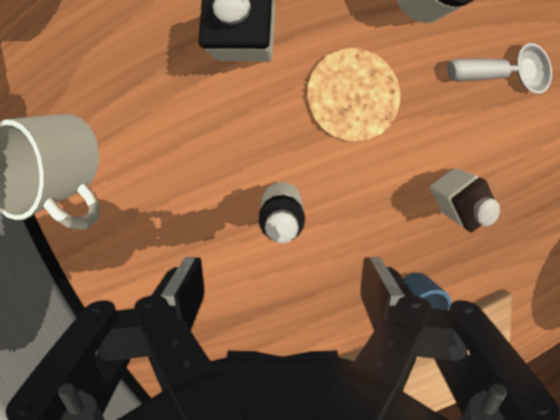

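The small jar at (282,215) is confirmed round and lies between the fingers. The egg cup is well clear. I'll descend.

>>> {"fn": "play_rows", "kwargs": {"motion": [[-0.05,0,0.5,0,75],[-0.05,0,1.2,0,75],[-0.05,0,1.9,0,75],[-0.05,0,2.4,0,75],[-0.05,0,2.65,0,75]]}}

```text
clock: 19.4
position: [0.5795, -0.3089, 0.0238]
ee_rot: [-0.0, 0.18, 0.984, 0.0]
contact_force: [-0.6, -0.3, 1.0]
width: 0.0749
gripper_force: 0.0
```

>>> {"fn": "play_rows", "kwargs": {"motion": [[0,0,0,0,55],[0,0,0,0,35],[0,0,0,0,22],[0,0,0,0,20],[0,0,0,0,20]]}}

```text
clock: 20.02
position: [0.5805, -0.3098, 0.0258]
ee_rot: [0.001, 0.18, 0.984, -0.0]
contact_force: [-0.2, 0.5, 5.8]
width: 0.0327
gripper_force: 40.2
```

>>> {"fn": "play_rows", "kwargs": {"motion": [[0,0,-0.3,0,20],[0,0,-0.9,0,20],[0,0,-1.7,0,20],[0,0,-2.4,0,20],[0,0,-2.9,0,20]]}}

```text
clock: 20.65
position: [0.5796, -0.3095, 0.1421]
ee_rot: [0.0, 0.18, 0.984, -0.0]
contact_force: [-0.0, 0.3, -1.6]
width: 0.0328
gripper_force: 39.8
```

```bash
python3 leg.py ".442,.2016,.14"
```

```text
20.65 [ 0.5796 -0.3095  0.1421] w 0.0328 39.844459891319275 [-0.   0.3 -1.6]
.442,.2016,.14 [ 7.74  10.732  0.043]
```

>>> {"fn": "play_rows", "kwargs": {"motion": [[0.4,0.5,0,0,20],[0.9,1.3,0,0,20],[1.6,2.2,0,0,20],[2.3,3.2,0,0,20],[3,4.2,0,0,20]]}}

```text
clock: 21.28
position: [0.526, -0.1084, 0.1406]
ee_rot: [-0.0, 0.18, 0.984, 0.0]
contact_force: [1.6, 0.6, -0.7]
width: 0.0327
gripper_force: 39.9
```

>>> {"fn": "play_rows", "kwargs": {"motion": [[0.7,1,0,0,20],[1.4,2,0,0,20],[2.1,3,0,0,20],[2.7,3.8,0,0,20],[3.1,4.3,0,0,20]]}}

```text
clock: 21.9
position: [0.4705, 0.0966, 0.1407]
ee_rot: [-0.0, 0.179, 0.984, 0.0]
contact_force: [0.7, -0.7, -1.7]
width: 0.0329
gripper_force: 39.9
```

>>> {"fn": "play_rows", "kwargs": {"motion": [[0.6,0.8,0,0,20],[1.1,1.5,0,0,20],[1.5,2.05,0.1,0,20],[1.63,2.24,0.4,0,20],[1.63,2.24,0.6,0,20]]}}

```text
clock: 22.52
position: [0.4419, 0.2016, 0.1156]
ee_rot: [-0.0, 0.179, 0.984, -0.001]
contact_force: [0.0, -0.4, -0.9]
width: 0.0332
gripper_force: 40.0
```

>>> {"fn": "play_rows", "kwargs": {"motion": [[0,0,0,0,20],[0,0,0,0,20]]}}

```text
clock: 22.78
position: [0.4429, 0.2011, 0.1165]
ee_rot: [0.0, 0.181, 0.984, -0.0]
contact_force: [-0.2, -0.0, -1.7]
width: 0.033
gripper_force: 40.0
```

```bash
python3 leg.py ".4425,.201,.0355"; python3 - <<'E'
from rig import manip
import cv2
cv2.imwrite('pics/w6.png',manip.get_image('wrist')['img'][:,:,::-1])
E
```

```text
22.775 [0.4429 0.2011 0.1165] w 0.033 40.001659244298935 [-0.2 -0.  -1.7]
.4425,.201,.0355 [ 0.01  -0.005  2.024]
```

View pics/w6.png

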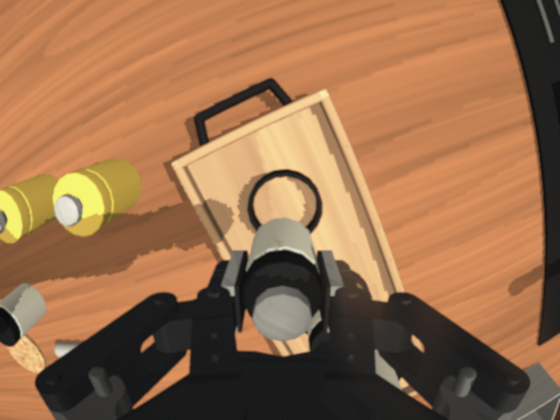

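The small jar is held at (282,280), over its ring at (285,205). I'll lower it.

>>> {"fn": "play_rows", "kwargs": {"motion": [[0,0,0.4,0,20],[0,0,1,0,20],[0,0,1.5,0,20],[0,0,1.8,0,20],[0,0,1.8,0,20]]}}

```text
clock: 23.45
position: [0.4423, 0.2015, 0.0441]
ee_rot: [-0.001, 0.18, 0.984, -0.0]
contact_force: [0.1, 0.3, -0.7]
width: 0.0328
gripper_force: 40.0
```

>>> {"fn": "play_rows", "kwargs": {"motion": [[0,0,0.03,0,20],[0,0,0.07,0,20],[0,0,0.1,0,20],[0,0,0.1,0,20],[0,0,0.1,0,20]]}}

```text
clock: 24.08
position: [0.4426, 0.2019, 0.0406]
ee_rot: [0.0, 0.18, 0.984, 0.0]
contact_force: [0.6, 0.2, -0.5]
width: 0.0329
gripper_force: 40.0
```

>>> {"fn": "play_rows", "kwargs": {"motion": [[0,0,0.03,0,20],[0,0,0.06,0,20],[0,0,0.1,0,20],[0,0,0.1,0,20],[0,0,0.1,0,20]]}}

```text
clock: 24.7
position: [0.4425, 0.2019, 0.0365]
ee_rot: [-0.0, 0.18, 0.984, 0.0]
contact_force: [0.6, -0.7, -1.4]
width: 0.033
gripper_force: 40.0
```

>>> {"fn": "play_rows", "kwargs": {"motion": [[0,0,0.02,0,20],[0,0,0.04,0,20],[0,0,0.04,0,20]]}}

```text
clock: 25.08
position: [0.4427, 0.202, 0.0358]
ee_rot: [0.0, 0.18, 0.984, 0.0]
contact_force: [-1.2, -1.1, 6.1]
width: 0.0329
gripper_force: 40.9
```

Contact, so I'll release, rise and check.

>>> {"fn": "play_rows", "kwargs": {"motion": [[0,0,0,0,38],[0,0,0,0,46],[0,0,0,0,58],[0,0,-0.2,0,60],[0,0,-0.7,0,60]]}}

```text
clock: 25.7
position: [0.4418, 0.2017, 0.0628]
ee_rot: [-0.001, 0.18, 0.984, -0.0]
contact_force: [0.3, -0.5, 0.7]
width: 0.0603
gripper_force: 0.0
```

>>> {"fn": "play_rows", "kwargs": {"motion": [[0,0,-0.6,0,60],[0,0,-1.4,0,60],[0,0,-2.2,0,60],[0,0,-2.8,0,60],[0,0,-3,0,60]]}}

```text
clock: 26.32
position: [0.4433, 0.2021, 0.1848]
ee_rot: [0.002, 0.18, 0.984, 0.001]
contact_force: [1.0, 0.6, 0.1]
width: 0.0602
gripper_force: 0.0
```

>>> {"fn": "play_rows", "kwargs": {"motion": [[0.6,-0.4,0,0,60],[1.5,-1,0,0,60],[2.2,-2,0,0,60],[2.5,-2.5,0,0,60],[2.5,-2.5,0,0,60]]}}

```text
clock: 26.95
position: [0.3132, 0.1433, 0.1829]
ee_rot: [0.0, 0.181, 0.984, 0.0]
contact_force: [0.8, -0.1, 0.9]
width: 0.0601
gripper_force: 0.0
```

```bash
python3 leg.py; python3 - <<'E'
from rig import manip
import cv2
cv2.imwrite('pics/s7.png',manip.get_image('scene')['img'][:,:,::-1])
E
```

```text
26.95 [0.3132 0.1433 0.1829] w 0.0601 0.0 [ 0.8 -0.1  0.9]
```

View pics/s7.png

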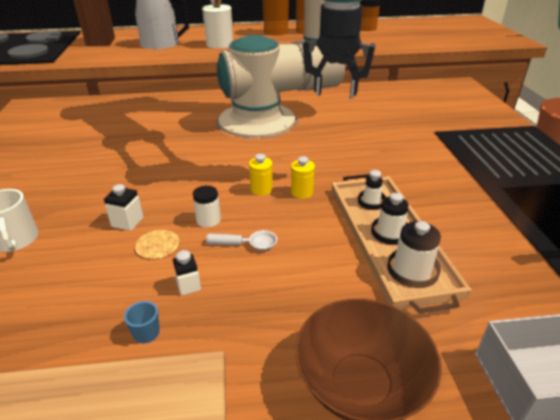

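All three jars stand upright in their rings, at scene (373,190), (394,218) and (415,252). The other objects look unmoved and the arm is clear.

```bash
python3 -c "
from rig import manip;print(manip.sign_off())"
```

```text
the job is handed in; nothing more can be done
None
```

The three knobbed round jars were set down upright in their matching ring holders, the look-alikes were left where they stood, and the job was handed in at about 27 s; the hand-in returned no verdict.

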